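# Screw an elbow hose fitting into the clamped port

### The job

Take the elbow hose fitting out of the wooden rack, set it into the clamped port and feel for the start of the thread, then screw it in clockwise until it grows stiff on its rubber seal, and stop with the hose barb pointing at the clamp's upright pointed tab; let go of it there. Be gentle: never lean on the port with more than about 20 N (it then sinks 6 mm into its rubber jaws), and leave the other fittings, caps and bottles where they are.

Things in the scene. Friction and masses are not known exactly. Their poses are not given: they have to be found in the camera images.
- elbow: Grey plastic elbow hose fitting, upright, 66 mm tall, 70 g, the only one with a sideways barb, standing in one of the rack's holes by its flange. Origin: bottom of its nose, on the screw axis (z, up); +x is the way the barb points. Tapered nose dia 18, growing to 27 mm at 9 mm height; spigot dia 27 above.
- grip (a point): Where to grip the elbow: 52 mm above its origin, on the axis, in a block 26 mm along x and 22 mm along y that spans 30 to 66 mm height. Grip across y, so that the barb stays clear. Axes as the elbow's.
- barb_tip (a point): End of the elbow's hose barb (dia 11 to 16 mm), 51 mm from the axis along +x, 50 mm above the origin.
- lugs (a point): On the elbow's axis, level with the undersides of its two thread lugs, 10 mm above its origin. The lugs stand out along the elbow's +y and -y to 19 mm radius; each is 6 mm wide (20 degrees) and 5 mm high.
- flange (a point): On the elbow's axis, level with the underside of its flange (dia 53, 4.5 mm thick), 25.5 mm above its origin.
- clamp: Fixed bench clamp: grey base 150 x 130 x 12 mm, two dark steel jaws with rubber linings round the port, a screw with a crossbar on its -y side. Origin: on the table, under the port's axis; z up; +x runs from that axis to the upright tab, the direction in which the elbow's barb must end up.
- tab (a point): Top centre of the clamp's upright aluminium tab (22 mm wide, with a point towards the port), 78 mm from the port's axis along the clamp's +x, 70 mm above the table.
- port_mouth (a point): Centre of the rim of the port, an upright aluminium tube, dia 53 outside, 43 inside; 85 mm above the table when not pressed; axes as the clamp's. Level with the rim inside lie two flat-topped thread ledges, bore dia 30, with two opposite gaps of 29 degrees for the lugs. While the lugs rest on the ledges the elbow's origin is 10 mm below the rim; dropped in, 20.5 mm.
- thread_gap (a point): On the port's axis at the ledges' underside by the gaps, 5 mm below the rim (axes do not show the gaps). Lugs drop in at an angle that varies: barb 40 to 95 degrees counter-clockwise (from above) of the tab direction, +-4; feel for it, e.g. from 100 degrees sweeping clockwise at 5 N. It goes in half a turn off too, but then ends wrong.
- mount (a joint): How far the port has been pushed down into its rubber jaws (m, 0 at rest, at most 0.012): begins to sink at 2 N, 3 N more per mm, so 6 mm at 20 N.
- seal (a joint): How far the rubber seal ring (dia 44 to 53, 5 mm proud of the rim) is squeezed by the flange (m, 0 to 0.0048): 2 N at first, 5 N more per mm. Press the dropped-in elbow about 0.5 mm on so that the lugs pass under the ledges; these then draw it down 3 mm per 60 degrees clockwise, so follow it down. At the tab it is squeezed by 1 to 3 mm and the thread holds it.
- rack: Fixed wooden rack 85 x 290 x 50 mm with three holes of 44 mm dia in a row along y, 90 mm apart; fittings stand in them by their flanges, flange undersides at 50 mm height. Origin under its centre.
- straight: Grey straight hose fitting with an upright barb, 80 mm tall, in the rack; leave alone. Origin: bottom of its nose.
- plug: Grey blanking plug with a plain round head, 50 mm tall, in the rack; leave alone. Origin: bottom of its nose.
- cap: Blue screw cap, dia 44 x 24 mm, lying open side up on the table; leave alone. Origin: centre of its underside.
- bottle_amber: Amber laboratory bottle with a blue cap, dia 60 x 100 mm; leave alone. Origin: centre of its underside.
- bottle_red: Clear laboratory bottle with a blue cap, dia 60 x 100 mm; leave alone. Origin: centre of its underside.
- lemon: Yellow lemon-shaped squeeze bottle with a green cap, 91 mm tall; leave alone. Origin: centre of its underside.

How it is judged:
By the outcome, as a careful person would: the job done as asked, in the order asked, and still so for the second after the job is handed in, with the robot touching nothing.
It also fails if it takes over 48 s, if anything falls off the work surface, if the arm or the gripper's body presses on something with over 40 N, if the wrist force passes 120 N, or if a joint passes its speed limit or range.

### The arm

A 7-joint arm with a two-finger parallel gripper is mounted at the origin on the work surface. World frame = base frame: x ahead of the robot, y to its left, z up, the work surface at z = 0. Lengths are in m, angles in rad, forces in N, time in s.
With the tool pointing down it reaches from about 0.425 to 0.95 m from the base axis. Payload 16.7 kg.
Tool frame: the origin (TCP) lies midway between the tips of the shut fingers; the grasp point (between the pads) lies 19 mm behind it; z points along the fingers, x is the direction in which the jaws open and shut, and the axes are right-handed (so a half turn about z gives the same grasp; the last joint's range is limited). The gripper opens to 94 mm and grips with 3 to 60 N. Pads are 16 mm wide; open, the fingers measure 119 mm over their backs; the gripper's body (75 mm by 177 mm) begins 78 mm behind the grasp point.
Start: joints at [-1.325, 0.426, 0.074, 1.606, -0.034, 1.111, -0.067], TCP at [0.26, 0.623, 0.205] pointing down, gripper open.
Joint ranges: [-2.85, 2.85], [-0.5, 2.14], [-1.23, 1.37], [0.21, 2.46], [-1.02, 4.16], [0.16, 2.05], [-2.73, 2.73]. Speed limits (rad/s): [1.89, 1.89, 2.39, 2.39, 3.01, 3.01, 3.01].

### API

Orientations are given as [roll, pitch, yaw] about the fixed x, y, z axes, in that order (R = Rz(yaw) Ry(pitch) Rx(roll)).
In Python, from workcell import readout, get_image, calibration, robot gives the robot as it stands.
- The arm moves only by the tool move_arm, never from a script. Its argument "targets" is one flat list of numbers, 7 for each row, row after row: the finger opening in mm, from 0 to 94, then the shift along the tool's x, y, z in mm, then the turn, a rotation vector about the tool's x, y, z in rad. A call has 1 to 10 rows; each row is the pose to reach, as a shift and turn from the pose commanded when the call began, along the tool's axes at that moment; what a row does not reach only later rows make up. A row lasts 1/10 s, in which the tool goes at most 50 mm and 8.59 degrees, less where a joint would pass 70% of its speed; a pose out of reach is approached as far as the arm can. A call with a gripper value outside its range is refused whole. The fingers move at their own pace and stop on an object; "newtons" is the grip in N (left out, the last holds). Time passes only in rows, so rows that repeat a pose let the fingers close. It gives the time, the measured TCP pose, the force and the opening at its end, in the units of the state.
- readout.observe(): the state, without advancing time (a new reading comes with each control period).
- get_image(name): name is "scene" or "top" or "wrist"; returns (picture, depth): 384x512x3 uint8, red, green, blue; 384x512 float32, m along the optical axis (not along the pixel's ray), 0 where there is no reading.
- calibration(name): a dict with "fov_y" (degrees; the focal length in pixels is half the picture's height over the tangent of half this angle, whatever the lens; pixels are square), "cx", "cy" (the principal point, pixels), "position" and "orientation" of the camera in the world; the wrist camera has in their place "T_tool_cam" (4x4, takes a point from camera to tool coordinates, whose origin is the TCP and whose axes are the tool frame's). Camera axes: x right, y up, looking along -z (the intrinsics and any distortion apply to the point x, -y, -z); pixel columns grow to the right and rows downward; lengths in m; the calibration is good to about 2 mm. The wrist camera is an equidistant fisheye: a pixel r from the principal point sees the ray r / f radians off the axis. A picture is of the moment at which its call begins: read the wrist's pose just before it. calibration takes no time and is no camera call.
- robot.sign_off(): hands the job in, once; it reports no verdict.
The state is a dict: "t": time; "joint_pos": joint angles; "dq": joint speeds; "tau": joint torques, N m; "tcp_pos": TCP position; "tcp_rot": TCP orientation; "wrist_force": force on the tool from outside, world axes, zero at the start; "ft_torque": the same for the moment, N m; "grip_width": finger opening in m.
Only numpy, scipy, OpenCV 4.12 (cv2) and the standard library are available. Lean on these libraries where they do the work, as an engineer would, in place of code of your own. Each camera call takes 0.05 s, during which the arm holds its last target.

## Working session

There is one attempt and no reset: what is moved stays moved. The work goes in short steps, Python scripts to look and compute and a tool call to move; the robot and the scene stay as the last step left them, time stands still between calls to the robot, and variables do not carry over. Pictures are saved under pics/ and viewed, and the job is handed in when it is done.

Besides the shell and the picture viewer there is one more tool, called after ">>>" as name(argument=value, ...) on one line, values as JSON. move_arm: Moves the arm, as the interface text tells. Its arguments: {"type":"object","properties":{"targets":{"type":"array"},"newtons":{"type":"number"}},"required":["targets"]}

```bash
mkdir -p pics; ls; python3 - <<'E'
from workcell import readout, get_image, calibration
import cv2
print(readout.observe())
for n in("scene","top"):
    print(n,calibration(n))
    p,d=get_image(n); cv2.imwrite(f"pics/{n}0.png",p[:,:,::-1])
    import numpy as np; np.save(f"pics/{n}0.npy",d)
print(calibration("wrist"))
E
```

```text
pics
{'t': 0.0, 'joint_pos': array([-1.32451975,  0.4267422 ,  0.07385819,  1.60659877, -0.03410056,
        1.11081702, -0.06710274]), 'dq': array([-0.00231801,  0.00048219,  0.00057686, -0.00193347, -0.00113848,
       -0.00112503, -0.00139775]), 'tau': array([-1.26962161e-03, -9.35810852e+01,  3.66646931e+00, -4.54203200e+01,
       -4.88801720e-02,  1.97235734e-02,  1.27124481e-04]), 'tcp_pos': array([0.26009176, 0.62239807, 0.20477268]), 'tcp_rot': array([3.14149296e+00, 1.30186162e-03, 1.17497863e+00]), 'wrist_force': array([-0.71625272, -0.35159551,  0.16515094]), 'ft_torque': array([ 0.03107094,  0.04196084, -0.02772561]), 'grip_width': 0.09415246814884577}
scene {'fov_y': 43.2882036776749, 'cx': 259.36982170108934, 'cy': 189.9560922207656, 'position': array([1.16131703, 0.61849591, 0.9810581 ]), 'orientation': array([0.77855111, 0.02156688, 2.3183763 ])}
top {'fov_y': 52.99712910786889, 'cx': 259.7853455183968, 'cy': 192.68279208603735, 'position': array([ 0.41118948, -0.02016928,  0.97564471]), 'orientation': array([ 0.13761301,  0.01581742, -1.54653894])}
{'fov_y': 65.70646984690485, 'cx': 255.67036150168562, 'cy': 185.78814340401013, 'T_tool_cam': array([[ 9.99999332e-01,  7.14637655e-04,  9.08370047e-04,
         1.56449546e-04],
       [ 9.09043493e-04, -9.71681005e-01, -2.36294725e-01,
        -6.76662584e-02],
       [ 7.13780812e-04,  2.36295393e-01, -9.71681006e-01,
        -1.78997650e-01],
       [ 0.00000000e+00,  0.00000000e+00,  0.00000000e+00,
         1.00000000e+00]])}
```

View pics/scene0.png

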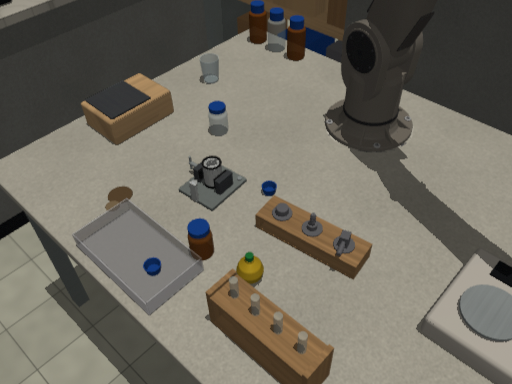

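View pics/top0.png

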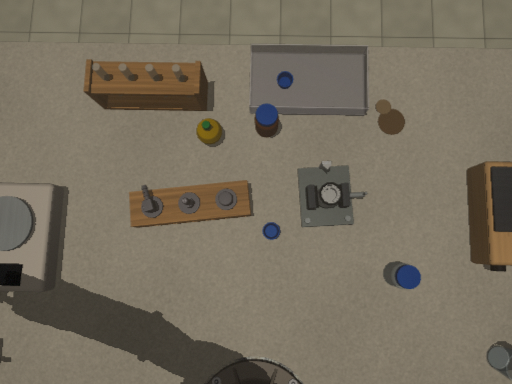

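The top view shows the elbow at about (151,207) with its barb up to (146,186), the port at about (331,194) and the tab at about (326,165). I'll enlarge these areas next.

```bash
cat > h.py <<'E'
import numpy as np, cv2
from scipy.spatial.transform import Rotation as R
from workcell import readout,get_image,calibration
def pose(c): return R.from_euler('xyz',c['orientation']).as_matrix(),np.array(c['position'])
def ray(n,u,v):
    c=calibration(n); f=192/np.tan(np.radians(c['fov_y']/2))
    Rm,p=pose(c); d=np.array([(u-c['cx'])/f,-(v-c['cy'])/f,-1.]); return p,Rm@d
def at_z(n,u,v,z):
    p,d=ray(n,u,v); return p+d*(z-p[2])/d[2]
def at_depth(n,u,v,dep):
    p,d=ray(n,u,v); return p+d*dep
def proj(n,P):
    c=calibration(n); f=192/np.tan(np.radians(c['fov_y']/2)); Rm,p=pose(c)
    q=Rm.T@(np.array(P)-p); return c['cx']-f*q[0]/q[2], c['cy']+f*q[1]/q[2]
def crop(img,u0,v0,u1,v1,s,name):
    cv2.imwrite(name,cv2.resize(img[v0:v1,u0:u1],None,fx=s,fy=s,interpolation=cv2.INTER_CUBIC))
E
python3 - <<'E'
from h import *
t=cv2.imread('pics/top0.png'); s=cv2.imread('pics/scene0.png')
a=cv2.resize(t[175:230,125:195],None,fx=8,fy=8,interpolation=cv2.INTER_CUBIC)
crop(t,125,175,195,230,8,'pics/c1.png')
crop(t,290,155,375,230,8,'pics/c2.png')
crop(s,170,140,260,215,8,'pics/c3.png')
E
```

```text
(no output)
```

View pics/c1.png

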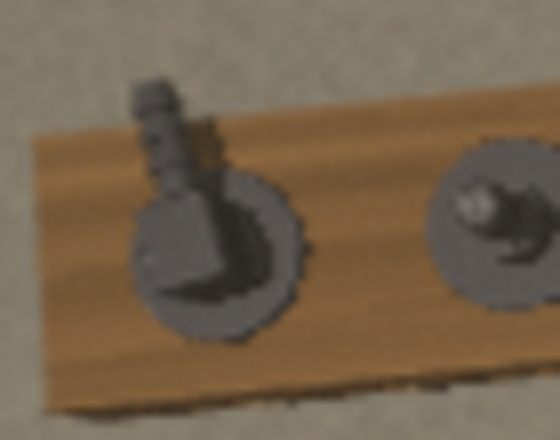

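View pics/c2.png

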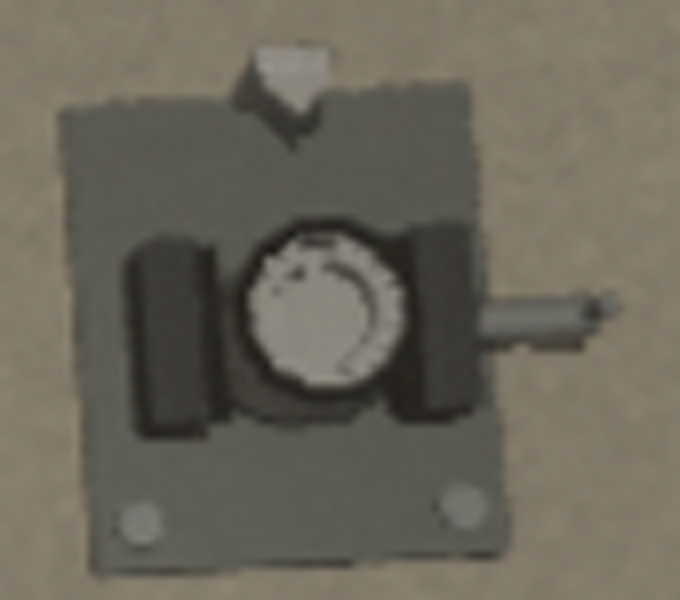

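View pics/c3.png

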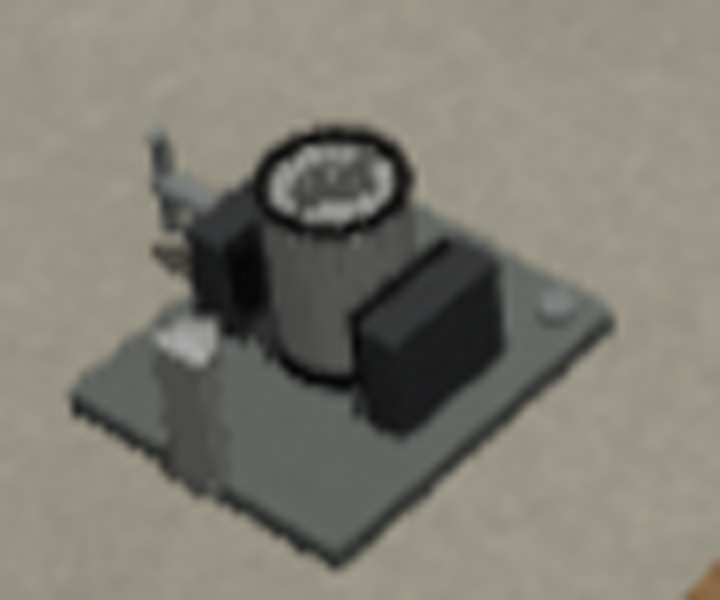

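The crops show these image positions:
- **Flange:** centre at crop (217,253).
- **Barb end:** around crop (155,85).
- **Seal ring:** centre at crop (325,308).
- **Tab top:** from crop (258–327,48) down to its point at (302,115).

```bash
python3 - <<'E'
from h import *
T=lambda u0,v0,x,y:(u0+(x+.5)/8-.5,v0+(y+.5)/8-.5)
f=at_z('top',*T(125,175,217.5,253),0.0545); print('flange',f)
for nm,x,y,z in [('straightfl',513,224,.0545),]: print(nm,at_z('top',*T(125,175,x,y),z))
b=at_z('top',*T(125,175,155,92),.0745); print('barbtip',b)
p=at_z('top',*T(290,155,325.5,308.5),.09); print('ring top',p)
ps=at_z('scene',*T(170,140,334,183),.09); print('ring scene',ps)
t0=at_z('top',*T(290,155,258,48),.07);t1=at_z('top',*T(290,155,328,48),.07);t2=at_z('top',*T(290,155,302,112),.07)
print('tab',t0,t1,t2)
for q in [(62,108),(470,83),(508,553),(95,572)]: print('base',at_z('top',*T(290,155,*q),.012))
for q in [(143,523),(464,507)]: print('bolt',at_z('top',*T(290,155,*q),.014))
# rack corners
for q in [(132,192),(247,182),(249,213),(133,225)]: print('rack',at_z('top',*q,.05))
s=cv2.imread('pics/scene0.png'); crop(s,320,215,375,260,12,'pics/c4.png')
for q,z in (((217.5,253),.0545),):
  print(proj('scene',[*f[:2],.0545]),proj('scene',[*p[:2],.09]))
d=np.load('pics/top0.npy')
for uv in [(152,207),(147,206),(330,194),(315,215)]:
  print(uv,at_depth('top',*uv,d[uv[1],uv[0]]))
E
```

```text
flange [0.49972388 0.25746982 0.0545    ]
straightfl [0.51052999 0.16848534 0.0545    ]
barbtip [0.54543665 0.27314013 0.0745    ]
ring top [ 0.53604681 -0.16630509  0.09      ]
ring scene [ 0.5395334  -0.16441179  0.09      ]
tab [ 0.61718893 -0.14951185  0.07      ] [ 0.61762176 -0.17041186  0.07      ] [ 0.59794228 -0.16265609  0.07      ]
base [ 0.60959599 -0.09565346  0.012     ]
base [ 0.62041086 -0.2250149   0.012     ]
base [ 0.47148885 -0.23572556  0.012     ]
base [ 0.46258355 -0.10752298  0.012     ]
bolt [ 0.478053  -0.1221211  0.014    ]
bolt [ 0.48534392 -0.22176645  0.014     ]
rack [0.53380365 0.30942001 0.05      ]
rack [0.56459538 0.02937613 0.05      ]
rack [0.48900747 0.02237193 0.05      ]
rack [0.453605   0.30137026 0.05      ]
(np.float64(344.15786967069795), np.float64(242.7240095294213)) (np.float64(211.7655551209135), np.float64(161.49432681970626))
(152, 207) [0.49451164 0.24631909 0.08916518]
(147, 206) [0.49654357 0.25802174 0.0895269 ]
(330, 194) [ 0.53816908 -0.17068062  0.05985815]
(315, 215) [ 0.4910838  -0.14127938  0.01068321]
```

View pics/c4.png

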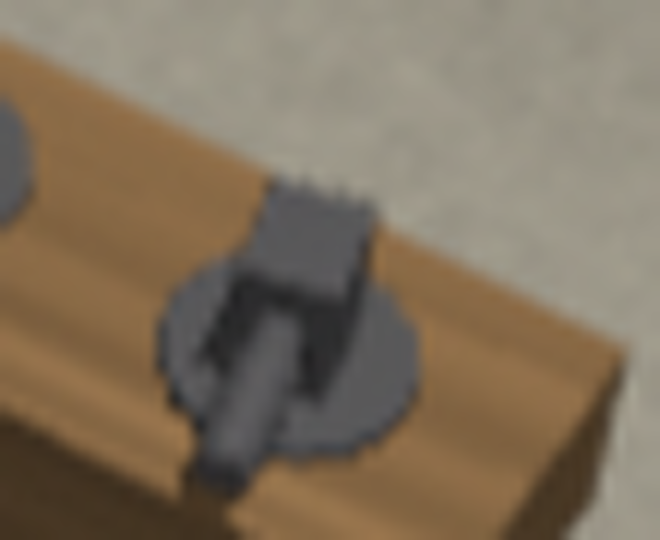

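```bash
cat >> h.py <<'E'
def goto(P,yawdeg,base=None):
    """shift (mm) and turn from base pose (measured) to P, yaw pointing down"""
    o=readout.observe(); 
    R0=R.from_euler('xyz',o['tcp_rot']); p0=o['tcp_pos']
    if base is not None: p0=np.array(base[0]); R0=R.from_euler('xyz',[np.pi,0,np.radians(base[1])])
    Rt=R.from_euler('xyz',[np.pi,0,np.radians(yawdeg)])
    return np.round(R0.inv().apply(np.array(P)-p0)*1000,1),np.round((R0.inv()*Rt).as_rotvec(),4)
def st():
    o=readout.observe(); print('t',round(o['t'],2),'tcp',np.round(o['tcp_pos'],4),'rpy',np.round(np.degrees(o['tcp_rot']),2),'F',np.round(o['wrist_force'],2),'M',np.round(o['ft_torque'],3),'w',round(o['grip_width'],4),'q',np.round(o['joint_pos'],2))
E
python3 -c "
from h import *
print(goto([.4997,.2575,.17],-71))"
```

```text
(array([-244.3,  361.8,   35.2]), array([1.4000e-03, 5.0000e-04, 2.4142e+00]))
```

>>> move_arm(targets=[94, -244.3, 361.8, 35, 0, 0, 2.414, 94, -244.3, 361.8, 35, 0, 0, 2.414, 94, -244.3, 361.8, 35, 0, 0, 2.414, 94, -244.3, 361.8, 35, 0, 0, 2.414, 94, -244.3, 361.8, 35, 0, 0, 2.414, 94, -244.3, 361.8, 35, 0, 0, 2.414, 94, -244.3, 361.8, 35, 0, 0, 2.414, 94, -244.3, 361.8, 35, 0, 0, 2.414, 94, -244.3, 361.8, 35, 0, 0, 2.414, 94, -244.3, 361.8, 35, 0, 0, 2.414])

```text
t: 1.1
tcp_pos: [0.5023, 0.2523, 0.1703]
tcp_rot: [3.14, -0.001, -0.338]
wrist_force: [0.5, 1.6, -0.6]
grip_width: 0.0937
```

```bash
python3 -c "
from h import *
st();print(goto([.4997,.2575,.17],-71))"
```

```text
t 1.1 tcp [0.5023 0.2523 0.1703] rpy [ 1.7992e+02 -6.0000e-02 -1.9380e+01] F [ 0.47  1.57 -0.6 ] M [-0.079  0.081 -0.045] w 0.0937 q [-1.    0.3   0.51  1.92 -0.18  0.96 -0.75]
(array([-4.2, -4. ,  0.3]), array([ 8.000e-04, -1.600e-03,  9.009e-01]))
```

>>> move_arm(targets=[64, -3, -4, 0, 0, 0, 0.9, 64, -3, -4, 0, 0, 0, 0.9, 64, -3, -4, 0, 0, 0, 0.9, 64, -3, -4, 0, 0, 0, 0.9, 64, -3, -4, 0, 0, 0, 0.9, 64, -3, -4, 0, 0, 0, 0.9, 64, -3, -4, 0, 0, 0, 0.9, 64, -3, -4, 0, 0, 0, 0.9, 64, -3, -4, 0, 0, 0, 0.9])

```text
t: 2.0
tcp_pos: [0.4982, 0.2626, 0.1704]
tcp_rot: [3.141, 0.0, -1.221]
wrist_force: [-0.1, -0.0, 0.6]
grip_width: 0.064
```

```bash
python3 -c "
from h import *
st()
p,d=get_image('wrist'); cv2.imwrite('pics/w1.png',p[:,:,::-1]); np.save('pics/w1.npy',d)
"
```

```text
t 2.0 tcp [0.4982 0.2626 0.1704] rpy [179.99   0.   -69.97] F [-0.1  -0.02  0.63] M [-0.024  0.114  0.038] w 0.064 q [-1.16  0.33  0.69  1.93 -0.26  0.97 -1.57]
```

View pics/w1.png

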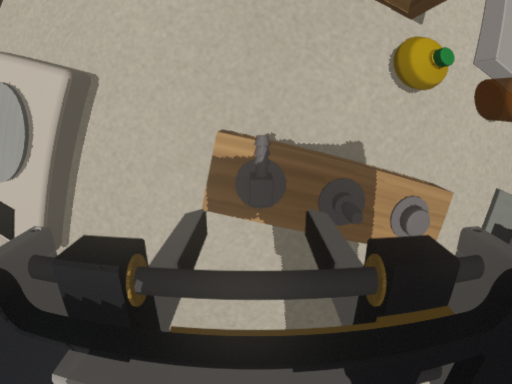

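The wrist view shows the elbow at about (261,183) with its barb pointing up the image to (262,138).

```bash
cat >> h.py <<'E'
def wr_ray(u,v,o):
    c=calibration('wrist'); f=192/np.tan(np.radians(c['fov_y']/2))
    x,y=u-c['cx'],v-c['cy']; r=np.hypot(x,y); th=r/f
    s=np.sin(th)/max(r,1e-9); d=np.array([x*s,-y*s,-np.cos(th)])
    T=c['T_tool_cam']; Rt=R.from_euler('xyz',o['tcp_rot']).as_matrix()
    return o['tcp_pos']+Rt@T[:3,3], Rt@T[:3,:3]@d
def wr_at_z(u,v,z,o):
    p,d=wr_ray(u,v,o); return p+d*(z-p[2])/d[2]
E
python3 - <<'E'
from h import *
w=cv2.imread('pics/w1.png'); crop(w,220,120,310,220,7,'pics/w1c.png')
E
```

```text
(no output)
```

View pics/w1c.png

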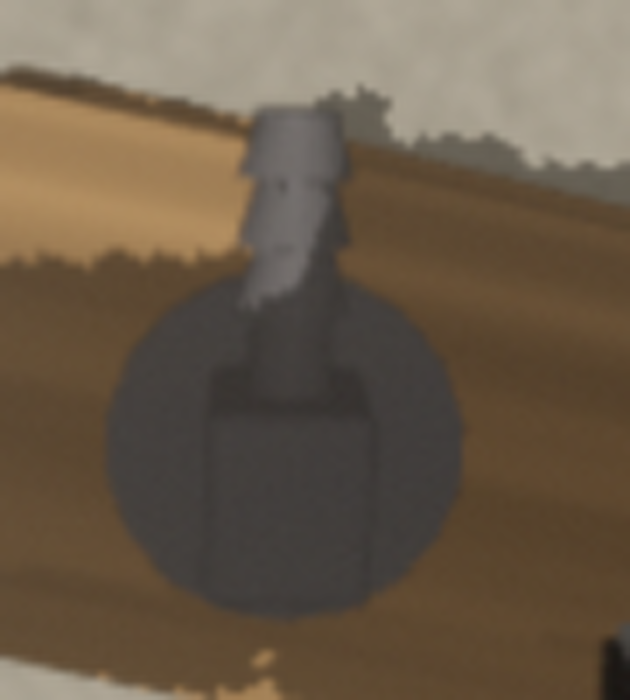

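```bash
python3 - <<'E'
from h import *
o=readout.observe()
T=lambda x,y:(220+(x+.5)/7-.5,120+(y+.5)/7-.5)
f=wr_at_z(*T(284,443),.0545,o); print('flange',f, 'dia',np.linalg.norm(wr_at_z(*T(105,443),.0545,o)-wr_at_z(*T(463,443),.0545,o)))
b=wr_at_z(*T(295,110),.079,o); print('tip',b,np.linalg.norm((b-f)[:2]),np.degrees(np.arctan2(*(b-f)[1::-1])))
ks=[wr_at_z(*T(*q),.0905,o) for q in [(210,412),(371,412),(366,600),(200,600)]]
for k in ks: print(k)
print('blk',np.mean(ks,0),np.degrees(np.arctan2(*(ks[0]-ks[3])[1::-1])),np.degrees(np.arctan2(*(ks[1]-ks[2])[1::-1])),np.degrees(np.arctan2(*(ks[0]-ks[1])[1::-1])))
for q in [(.498,.259,.058)]: print(goto(q,-71.5))
E
```

```text
flange [0.49984149 0.25794508 0.0545    ] dia 0.05221917757927562
tip [0.54716944 0.2741405  0.079     ] 0.05002225397173396 18.890729528231144
[0.50807817 0.27159661 0.0905    ]
[0.51506931 0.25231599 0.0905    ]
[0.49140166 0.24405385 0.0905    ]
[0.4840464  0.26440704 0.0905    ]
blk [0.49964889 0.25809337 0.0905    ] 16.655572993169862 19.243569621092746 109.93060295956181
(array([  3.3,   1.5, 112.4]), array([0.0001, 0.0001, 0.0258]))
```

```bash
python3 -c "
from h import *
st();print(goto([.4997,.258,.0590],-71))"
```

```text
t 2.05 tcp [0.4983 0.2626 0.1704] rpy [179.99   0.   -70.02] F [ 0.02 -0.41  0.01] M [-0.003  0.128  0.014] w 0.064 q [-1.16  0.33  0.69  1.93 -0.26  0.97 -1.57]
(array([  4.8,   0.2, 111.4]), array([0.0001, 0.0001, 0.0171]))
```

>>> move_arm(targets=[64, 4.8, 0.2, 30, 0, 0, 0.017, 64, 4.8, 0.2, 60, 0, 0, 0.017, 64, 4.8, 0.2, 85, 0, 0, 0.017, 64, 4.8, 0.2, 103, 0, 0, 0.017, 64, 4.8, 0.2, 111, 0, 0, 0.017, 64, 4.8, 0.2, 111, 0, 0, 0.017, 64, 4.8, 0.2, 111, 0, 0, 0.017])

```text
t: 2.75
tcp_pos: [0.5002, 0.2581, 0.0602]
tcp_rot: [-3.141, 0.0, -1.242]
wrist_force: [0.6, 0.3, 0.4]
grip_width: 0.0642
```

```bash
python3 -c "
from h import *
st()
p,d=get_image('wrist'); cv2.imwrite('pics/w2.png',p[:,:,::-1])
"
```

```text
t 2.75 tcp [0.5002 0.2581 0.0602] rpy [-1.7996e+02  1.0000e-02 -7.1150e+01] F [0.58 0.32 0.41] M [-0.006  0.095  0.009] w 0.0642 q [-1.06  0.49  0.6   2.01 -0.4   0.76 -1.46]
```

View pics/w2.png

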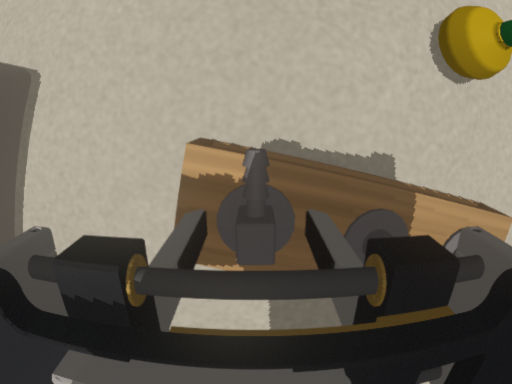

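The block sits midway between the fingers at (256,220), so I'll close on it.

>>> move_arm(targets=[10, 0, 0, 1, 0, 0, 0, 10, 0, 0, 1, 0, 0, 0, 10, 0, 0, 1, 0, 0, 0, 10, 0, 0, 1, 0, 0, 0, 10, 0, 0, 1, 0, 0, 0, 10, 0, 0, 1, 0, 0, 0, 10, 0, 0, 1, 0, 0, 0], newtons=40)

```text
t: 3.5
tcp_pos: [0.4997, 0.258, 0.0585]
tcp_rot: [3.142, 0.0, -1.242]
wrist_force: [-0.2, 0.4, 2.2]
grip_width: 0.0215
```

```bash
python3 -c "
from h import *
st()
"
```

```text
t 3.5 tcp [0.4997 0.258  0.0585] rpy [180.     0.   -71.16] F [-0.15  0.4   2.25] M [-0.012  0.241 -0.054] w 0.0215 q [-1.06  0.49  0.6   2.01 -0.4   0.76 -1.46]
```

```bash
python3 -c "
from h import *
print(goto([.557,-.249,.17],14.5))"
```

```text
(array([ 498.4,  109.5, -111.5]), array([ 0.0000e+00,  1.0000e-04, -1.4951e+00]))
```

>>> move_arm(targets=[10, 0, 0, -5, 0, 0, 0, 10, 0, 0, -25, 0, 0, 0, 10, 0, 0, -55, 0, 0, 0, 10, 0, 0, -85, 0, 0, 0, 10, 0, 0, -111, 0, 0, 0, 10, 0, 0, -111, 0, 0, 0])

```text
t: 4.1
tcp_pos: [0.5013, 0.2587, 0.1728]
tcp_rot: [-3.137, 0.002, -1.242]
wrist_force: [1.0, 0.2, -0.5]
grip_width: 0.0213
```

```bash
python3 -c "
from h import *
st();print(goto([.557,-.249,.17],14.5))"
```

```text
t 4.1 tcp [0.5013 0.2587 0.1728] rpy [-1.7975e+02  1.1000e-01 -7.1180e+01] F [ 1.    0.18 -0.52] M [ 0.01   0.104 -0.002] w 0.0213 q [-1.16  0.33  0.7   1.93 -0.26  0.97 -1.58]
(array([498.5, 111. ,   1.4]), array([-0.005 , -0.0017, -1.4955]))
```

>>> move_arm(targets=[10, 50, 11, 0, 0, 0, -0.149, 10, 100, 22, 0, 0, 0, -0.298, 10, 150, 33, 0, 0, 0, -0.447, 10, 200, 44, 0, 0, 0, -0.597, 10, 249, 55, 0, 0, 0, -0.747, 10, 299, 66, 0, 0, 0, -0.897, 10, 349, 77, 0, 0, 0, -1.046, 10, 399, 88, 0, 0, 0, -1.196, 10, 448, 99, 0, 0, 0, -1.345, 10, 498.4, 109.5, 0, 0, 0, -1.495])

```text
t: 5.1
tcp_pos: [0.55, -0.1879, 0.1691]
tcp_rot: [-3.141, 0.001, 0.104]
wrist_force: [-0.2, 1.2, -1.0]
grip_width: 0.0215
```

```bash
python3 -c "
from h import *
st();print(goto([.557,-.249,.17],14.5))"
```

```text
t 5.1 tcp [ 0.55   -0.1879  0.1691] rpy [-1.7999e+02  3.0000e-02  5.9600e+00] F [-0.16  1.21 -0.97] M [-0.007  0.069  0.053] w 0.0215 q [-0.24  0.35  0.57  1.88 -0.23  0.97  0.54]
(array([ 0.6, 61.5, -0.9]), array([-0.0003,  0.0005, -0.149 ]))
```

>>> move_arm(targets=[10, 0, 30, 0, 0, 0, -0.1, 10, 0, 48, 0, 0, 0, -0.12, 10, 0, 48, 0, 0, 0, -0.12, 10, 0, 48, 0, 0, 0, -0.12, 10, 0, 48, 0, 0, 0, -0.12, 10, 0, 48, 0, 0, 0, -0.12])

```text
t: 5.7
tcp_pos: [0.5552, -0.2329, 0.1694]
tcp_rot: [-3.141, 0.0, 0.22]
wrist_force: [0.7, -0.1, -0.7]
grip_width: 0.0216
```

```bash
python3 -c "
from h import *
st()
p,d=get_image('wrist'); cv2.imwrite('pics/w3.png',p[:,:,::-1])
"
```

```text
t 5.7 tcp [ 0.5552 -0.2329  0.1694] rpy [-1.7998e+02  1.0000e-02  1.2580e+01] F [ 0.72 -0.15 -0.65] M [-0.065  0.034  0.021] w 0.0216 q [-0.14  0.38  0.55  1.84 -0.24  0.99  0.73]
```

View pics/w3.png

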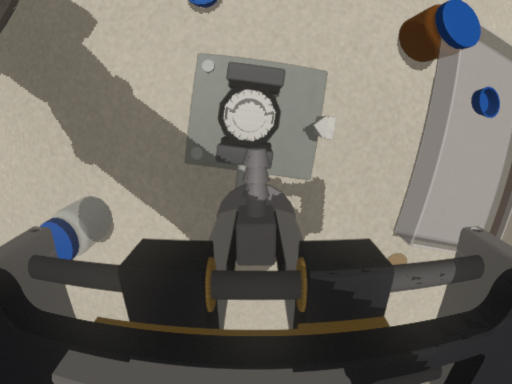

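```bash
python3 - <<'E'
from h import *
w=cv2.imread('pics/w3.png'); crop(w,210,70,350,160,5.7,'pics/w3c.png')
E
```

```text
(no output)
```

View pics/w3c.png

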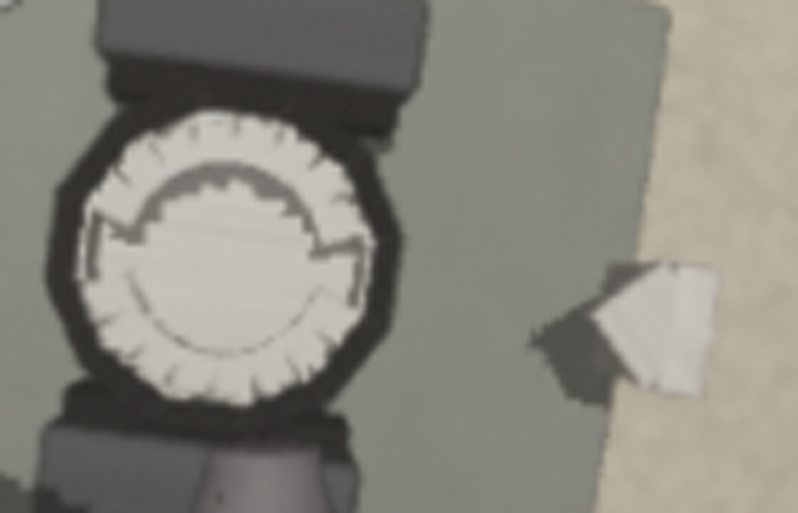

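The port is clearly visible: its seal ring centre is at crop (224,257), the tab at crop (592–715,263–397), and the thread gaps show on the left (~(100,245)) and right (~(350,270)).

```bash
python3 - <<'E'
from h import *
o=readout.observe(); s=5.7
T=lambda x,y:(210+(x+.5)/s-.5,70+(y+.5)/s-.5)
P=lambda x,y,z:wr_at_z(*T(x,y),z,o)
# ring inner (z .09) points 
pts=[P(*q,.09)[:2] for q in [(75,257),(373,250),(225,108),(245,405),(120,160),(325,155),(110,350),(335,355)]]
pts=np.array(pts,np.float32)
A=np.c_[2*pts,np.ones(len(pts))]; x=np.linalg.lstsq(A,(pts**2).sum(1),rcond=None)[0]; print('inner fit',x[:2],2*np.sqrt(x[2]+x[:2]@x[:2]))
pts=np.array([P(*q,.09)[:2] for q in [(47,265),(402,240),(62,185),(55,300),(390,330),(365,140),(130,100)]])
A=np.c_[2*pts,np.ones(len(pts))]; y=np.linalg.lstsq(A,(pts**2).sum(1),rcond=None)[0]; print('outer fit',y[:2],2*np.sqrt(y[2]+y[:2]@y[:2]))
c=x[:2]
tb=[P(*q,.07) for q in [(660,264),(716,264),(700,397),(640,388),(592,312)]]
for t in tb: print('tab',t, np.degrees(np.arctan2(t[1]-c[1],t[0]-c[0])),np.linalg.norm(t[:2]-c))
m=(tb[1]+tb[2])/2; print('mid back',np.degrees(np.arctan2(m[1]-c[1],m[0]-c[0])))
for q in [(315,252),(362,240),(322,292),(352,303),(142,240),(98,213),(130,272),(88,278)]:
    g=P(*q,.085)[:2]-c; print(q,np.linalg.norm(g),np.degrees(np.arctan2(g[1],g[0])))
# base right edge
e=[P(*q,.012) for q in [(668,15),(600,500)]]; print('edge normal',np.degrees(np.arctan2(*(e[0]-e[1])[1::-1]))-90)
E
```

```text
inner fit [ 0.53516172 -0.16804182] 0.04483438288731028
outer fit [ 0.53517357 -0.16696665] 0.05432388397470971
tab [ 0.60508159 -0.15216531  0.07      ] 12.793067765177328 0.07169973832866261
tab [ 0.61447183 -0.14969213  0.07      ] 13.027096759587668 0.08140519031280527
tab [ 0.61724716 -0.1721309   0.07      ] -2.851830287047929 0.08218722525392685
tab [ 0.60674635 -0.17318128  0.07      ] -4.106535377260597 0.0717688869467307
tab [ 0.5957274  -0.16282449  0.07      ] 4.923491274419414 0.06078998750867701
mid back 5.0494347351674085
(315, 252) 0.013908718174212747 16.86929202935596
(362, 240) 0.02132144281556766 20.54647262355823
(322, 292) 0.015833109592657595 -6.510920802381351
(352, 303) 0.020774875499400536 -6.718250311889045
(142, 240) 0.013143707151600582 179.30682534978834
(98, 213) 0.02090819838667774 172.0534808741975
(130, 272) 0.01481221048897438 -159.8787529771366
(88, 278) 0.021400844993659712 -159.94419842630631
edge normal 5.388495117999497
```

```bash
python3 -c "
from h import *
st();print(goto([.5355,-.167,.13],17))"
```

```text
t 5.75 tcp [ 0.5552 -0.233   0.1695] rpy [-179.99   -0.     12.59] F [ 0.21 -0.02 -0.96] M [-0.046  0.088 -0.024] w 0.0219 q [-0.14  0.38  0.55  1.84 -0.24  0.99  0.73]
(array([ -4.9, -68.7,  39.5]), array([-0.0002, -0.    , -0.077 ]))
```

>>> move_arm(targets=[10, -2, -35, 0, 0, 0, -0.077, 10, -4.9, -60, 5, 0, 0, -0.077, 10, -4.9, -68.7, 20, 0, 0, -0.077, 10, -4.9, -68.7, 39.5, 0, 0, -0.077, 10, -4.9, -68.7, 39.5, 0, 0, -0.077, 10, -4.9, -68.7, 39.5, 0, 0, -0.077])

```text
t: 6.35
tcp_pos: [0.5354, -0.1681, 0.1304]
tcp_rot: [3.141, 0.0, 0.296]
wrist_force: [0.9, -0.4, 0.2]
grip_width: 0.0214
```

```bash
python3 -c "
from h import *
st()
p,d=get_image('scene'); cv2.imwrite('pics/s2.png',p[:,:,::-1]); crop(p[:,:,::-1],160,110,270,210,6,'pics/s2c.png')
st();print(goto([.5355,-.167,.11],17))"
```

```text
t 6.35 tcp [ 0.5354 -0.1681  0.1304] rpy [1.7999e+02 3.0000e-02 1.6930e+01] F [ 0.95 -0.41  0.19] M [-0.023  0.047 -0.017] w 0.0214 q [-0.23  0.36  0.51  1.96 -0.22  0.88  0.7 ]
t 6.4 tcp [ 0.5357 -0.1683  0.1308] rpy [ 1.7997e+02 -2.0000e-02  1.6920e+01] F [0.   0.51 0.01] M [-0.035  0.025  0.052] w 0.0217 q [-0.23  0.36  0.51  1.96 -0.22  0.88  0.7 ]
(array([ 0.2, -1.3, 20.8]), array([ 0.0005, -0.0004, -0.0015]))
```

View pics/s2c.png

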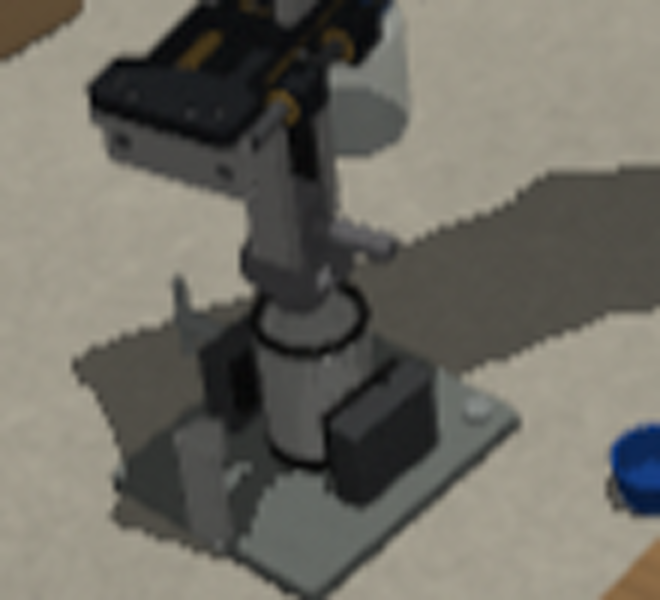

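```bash
python3 - <<'E'
from h import *
q=lambda P:[round((a-b)*6,1) for a,b in zip(proj('scene',P),(160,110))]
print('ring',q([.5357,-.167,.09]),'fl bottom',q([.5357,-.168,.1308-.034+.0255]),q([.5357,-.168,.1308-.034+.030]))
p=cv2.imread('pics/s2.png'); crop(p,190,140,230,180,16,'pics/s2d.png')
E
```

```text
ring [np.float64(310.1), np.float64(307.9)] fl bottom [np.float64(302.0), np.float64(253.7)] [np.float64(301.1), np.float64(246.1)]
```

View pics/s2d.png

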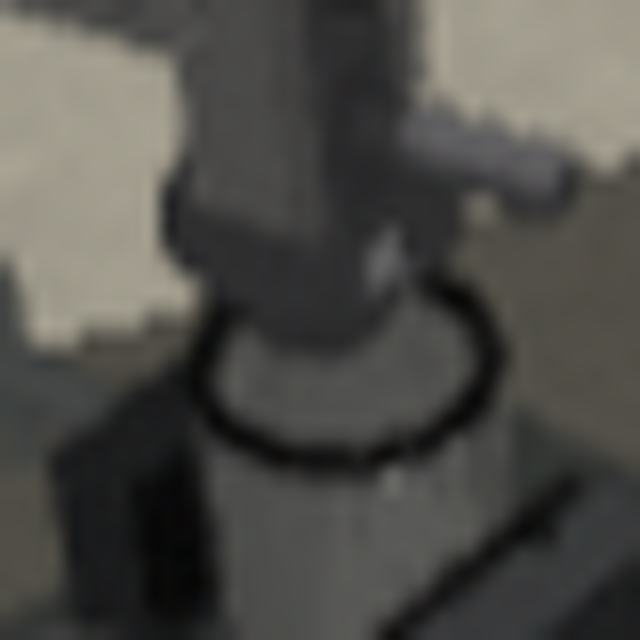

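>>> move_arm(targets=[10, 0.2, -1.2, 5, 0, 0, 0, 10, 0.2, -1.2, 10, 0, 0, 0, 10, 0.2, -1.2, 14, 0, 0, 0, 10, 0.2, -1.2, 17, 0, 0, 0, 10, 0.2, -1.2, 18, 0, 0, 0, 10, 0.2, -1.2, 18, 0, 0, 0])

```text
t: 7.0
tcp_pos: [0.5351, -0.167, 0.1119]
tcp_rot: [3.141, 0.0, 0.295]
wrist_force: [-0.2, -0.0, -0.9]
grip_width: 0.0218
```

```bash
python3 -c "
from h import *
st()"
```

```text
t 7.0 tcp [ 0.5351 -0.167   0.1119] rpy [1.7999e+02 2.0000e-02 1.6910e+01] F [-0.16 -0.01 -0.93] M [-0.074  0.044 -0.031] w 0.0218 q [-0.22  0.38  0.5   1.98 -0.24  0.84  0.71]
```

>>> move_arm(targets=[10, 0, 0, 1, 0, 0, 0, 10, 0, 0, 2, 0, 0, 0, 10, 0, 0, 3, 0, 0, 0, 10, 0, 0, 3, 0, 0, 0])

```text
t: 7.4
tcp_pos: [0.5352, -0.1669, 0.109]
tcp_rot: [3.141, 0.0, 0.295]
wrist_force: [0.4, -0.3, -0.1]
grip_width: 0.0215
```

>>> move_arm(targets=[10, 0, 0, 1, 0, 0, 0, 10, 0, 0, 1, 0, 0, 0, 10, 0, 0, 1, 0, 0, 0])

```text
t: 7.7
tcp_pos: [0.5353, -0.167, 0.1082]
tcp_rot: [3.141, -0.0, 0.295]
wrist_force: [-0.1, 0.4, 2.6]
grip_width: 0.0218
```

```bash
python3 -c "
from h import *
st()"
```

```text
t 7.7 tcp [ 0.5353 -0.167   0.1082] rpy [ 1.7999e+02 -1.0000e-02  1.6920e+01] F [-0.15  0.44  2.63] M [-0.033  0.157  0.016] w 0.0218 q [-0.21  0.39  0.5   1.98 -0.25  0.84  0.72]
```

>>> move_arm(targets=[10, 0, 0, 1, 0, 0, 0, 10, 0, 0, 1, 0, 0, 0.02, 10, 0, 0, 1, 0, 0, 0.045, 10, 0, 0, 1, 0, 0, 0.07, 10, 0, 0, 1, 0, 0, 0.07])

```text
t: 8.2
tcp_pos: [0.5355, -0.1672, 0.1072]
tcp_rot: [3.141, -0.001, 0.224]
wrist_force: [1.0, -2.4, 4.5]
grip_width: 0.0214
```

```bash
python3 -c "
from h import *
st()"
```

```text
t 8.2 tcp [ 0.5355 -0.1672  0.1072] rpy [ 1.7996e+02 -3.0000e-02  1.2860e+01] F [ 0.97 -2.36  4.52] M [-0.498 -0.03   0.047] w 0.0214 q [-0.23  0.39  0.52  1.98 -0.26  0.83  0.65]
```

>>> move_arm(targets=[10, 0, 0, 0, 0, 0, 0.025, 10, 0, 0, 0, 0, 0, 0.05, 10, 0, 0, 0, 0, 0, 0.05])

```text
t: 8.5
tcp_pos: [0.5353, -0.167, 0.1071]
tcp_rot: [3.141, -0.0, 0.174]
wrist_force: [1.7, -1.7, 3.5]
grip_width: 0.0213
```

>>> move_arm(targets=[10, 0, 0, 0, 0, 0, 0.025, 10, 0, 0, 0, 0, 0, 0.05, 10, 0, 0, 0, 0, 0, 0.05])

```text
t: 8.8
tcp_pos: [0.5347, -0.1666, 0.1066]
tcp_rot: [-3.141, 0.001, 0.124]
wrist_force: [-0.2, 0.6, -1.3]
grip_width: 0.0217
```

```bash
python3 -c "
from h import *
st()"
```

```text
t 8.8 tcp [ 0.5347 -0.1666  0.1066] rpy [-1.7998e+02  6.0000e-02  7.1100e+00] F [-0.19  0.58 -1.34] M [-0.087  0.006  0.022] w 0.0217 q [-0.25  0.39  0.54  1.98 -0.27  0.84  0.57]
```

>>> move_arm(targets=[10, 0, 0, 1, 0, 0, 0.03, 10, 0, 0, 2.5, 0, 0, 0.03, 10, 0, 0, 4, 0, 0, 0.03, 10, 0, 0, 4, 0, 0, 0.03])

```text
t: 9.2
tcp_pos: [0.535, -0.1667, 0.1028]
tcp_rot: [-3.141, 0.0, 0.096]
wrist_force: [0.2, 2.3, -1.6]
grip_width: 0.0216
```

```bash
python3 -c "
from h import *
st()"
```

```text
t 9.2 tcp [ 0.535  -0.1667  0.1028] rpy [-1.7999e+02  3.0000e-02  5.4900e+00] F [ 0.24  2.31 -1.57] M [ 0.491 -0.025  0.042] w 0.0216 q [-0.25  0.4   0.54  1.98 -0.28  0.83  0.55]
```

>>> move_arm(targets=[10, 0, -0.3, 1.5, 0, 0, 0, 10, 0, -0.3, 3, 0, 0, 0, 10, 0, -0.3, 4, 0, 0, 0, 10, 0, -0.3, 4, 0, 0, 0])

```text
t: 9.6
tcp_pos: [0.535, -0.1669, 0.0989]
tcp_rot: [3.141, 0.0, 0.095]
wrist_force: [0.4, 0.4, -0.4]
grip_width: 0.0219
```

```bash
python3 -c "
from h import *
st()"
```

```text
t 9.6 tcp [ 0.535  -0.1669  0.0989] rpy [1.7998e+02 2.0000e-02 5.4500e+00] F [ 0.45  0.4  -0.37] M [-0.117  0.038  0.021] w 0.0219 q [-0.25  0.41  0.54  1.99 -0.28  0.82  0.55]
```

>>> move_arm(targets=[10, 0, 0, 1, 0, 0, 0, 10, 0, 0, 2, 0, 0, 0, 10, 0, 0, 2.5, 0, 0, 0, 10, 0, 0, 2.5, 0, 0, 0])

```text
t: 10.0
tcp_pos: [0.5352, -0.1669, 0.0967]
tcp_rot: [3.141, -0.0, 0.095]
wrist_force: [-1.3, -0.8, 4.7]
grip_width: 0.0216
```

```bash
python3 -c "
from h import *
st()"
```

```text
t 10.0 tcp [ 0.5352 -0.1669  0.0967] rpy [179.98  -0.     5.45] F [-1.34 -0.81  4.71] M [-0.303  0.481  0.05 ] w 0.0216 q [-0.24  0.41  0.54  1.99 -0.28  0.82  0.55]
```

>>> move_arm(targets=[10, 0, 0, 0.5, 0, 0, 0, 10, 0, 0, 0.6, 0, 0, 0.05, 10, 0, 0, 0.7, 0, 0, 0.1, 10, 0, 0, 0.8, 0, 0, 0.15, 10, 0, 0, 0.8, 0, 0, 0.15])

```text
t: 10.5
tcp_pos: [0.5356, -0.1667, 0.096]
tcp_rot: [3.141, -0.001, -0.056]
wrist_force: [-0.7, -0.5, 6.5]
grip_width: 0.0218
```

```bash
python3 -c "
from h import *
st()"
```

```text
t 10.5 tcp [ 0.5356 -0.1667  0.096 ] rpy [ 1.7998e+02 -5.0000e-02 -3.2300e+00] F [-0.71 -0.5   6.46] M [-0.139  0.219 -0.023] w 0.0218 q [-0.27  0.42  0.58  1.99 -0.31  0.82  0.42]
```

>>> move_arm(targets=[10, 0, 0, 0.1, 0, 0, 0.05, 10, 0, 0, 0.2, 0, 0, 0.1, 10, 0, 0, 0.4, 0, 0, 0.15, 10, 0, 0, 0.5, 0, 0, 0.2, 10, 0, 0, 0.5, 0, 0, 0.2])

```text
t: 11.0
tcp_pos: [0.5358, -0.1667, 0.0956]
tcp_rot: [3.141, -0.001, -0.256]
wrist_force: [0.1, 0.2, 5.8]
grip_width: 0.0217
```

```bash
python3 -c "
from h import *
st()"
```

```text
t 11.0 tcp [ 0.5358 -0.1667  0.0956] rpy [ 1.7999e+02 -7.0000e-02 -1.4690e+01] F [0.11 0.2  5.84] M [-0.15   0.11   0.019] w 0.0217 q [-0.31  0.43  0.63  1.99 -0.34  0.82  0.25]
```

>>> move_arm(targets=[10, 0, 0, 0.15, 0, 0, 0.06, 10, 0, 0, 0.3, 0, 0, 0.12, 10, 0, 0, 0.5, 0, 0, 0.18, 10, 0, 0, 0.7, 0, 0, 0.24, 10, 0, 0, 0.85, 0, 0, 0.3, 10, 0, 0, 0.85, 0, 0, 0.3])

```text
t: 11.6
tcp_pos: [0.5359, -0.1667, 0.0948]
tcp_rot: [-3.141, -0.001, -0.557]
wrist_force: [0.9, -0.1, 8.4]
grip_width: 0.0223
```

```bash
python3 -c "
from h import *
st()"
```

```text
t 11.6 tcp [ 0.5359 -0.1667  0.0948] rpy [-1.7999e+02 -8.0000e-02 -3.1890e+01] F [ 0.89 -0.09  8.36] M [-0.117  0.131  0.088] w 0.0223 q [-0.37  0.45  0.7   2.   -0.39  0.83  0.  ]
```

>>> move_arm(targets=[10, 0, 0, 0, 0, 0, 0.06, 10, 0, 0, 0, 0, 0, 0.12, 10, 0, 0, 0, 0, 0, 0.18, 10, 0, 0, 0, 0, 0, 0.24, 10, 0, 0, 0, 0, 0, 0.3, 10, 0, 0, 0, 0, 0, 0.3])

```text
t: 12.2
tcp_pos: [0.5359, -0.1668, 0.0948]
tcp_rot: [-3.141, -0.001, -0.857]
wrist_force: [0.1, -0.9, 7.7]
grip_width: 0.0215
```

```bash
python3 -c "
from h import *
st()"
```

```text
t 12.2 tcp [ 0.5359 -0.1668  0.0948] rpy [-1.7998e+02 -7.0000e-02 -4.9080e+01] F [ 0.14 -0.94  7.67] M [-0.198  0.121  0.098] w 0.0215 q [-0.42  0.48  0.78  2.   -0.45  0.84 -0.24]
```

>>> move_arm(targets=[10, 0, 0, 0, 0, 0, 0.06, 10, 0, 0, 0, 0, 0, 0.12, 10, 0, 0, 0, 0, 0, 0.18, 10, 0, 0, 0, 0, 0, 0.24, 10, 0, 0, 0, 0, 0, 0.3, 10, 0, 0, 0, 0, 0, 0.3])

```text
t: 12.8
tcp_pos: [0.5357, -0.1668, 0.0947]
tcp_rot: [-3.141, -0.001, -1.156]
wrist_force: [0.1, -1.8, 5.7]
grip_width: 0.0217
```

```bash
python3 -c "
from h import *
st()"
```

```text
t 12.8 tcp [ 0.5357 -0.1668  0.0947] rpy [-1.7997e+02 -6.0000e-02 -6.6260e+01] F [ 0.12 -1.8   5.73] M [-0.26   0.084  0.18 ] w 0.0217 q [-0.47  0.51  0.86  2.   -0.51  0.86 -0.49]
```

>>> move_arm(targets=[10, 0, 0, 0, 0, 0, 0.06, 10, 0, 0, 0, 0, 0, 0.12, 10, 0, 0, 0.2, 0, 0, 0.18, 10, 0, 0, 0.3, 0, 0, 0.24, 10, 0, 0, 0.3, 0, 0, 0.27, 10, 0, 0, 0.3, 0, 0, 0.27])

```text
t: 13.4
tcp_pos: [0.5356, -0.1668, 0.0943]
tcp_rot: [-3.141, -0.001, -1.424]
wrist_force: [1.4, -2.1, 5.0]
grip_width: 0.0217
```

```bash
python3 -c "
from h import *
st()
p,d=get_image('wrist'); cv2.imwrite('pics/w4.png',p[:,:,::-1]);
p,d=get_image('top'); cv2.imwrite('pics/t4.png',p[:,:,::-1]);crop(p[:,:,::-1],290,145,375,230,8,'pics/t4c.png')
st()"
```

```text
t 13.4 tcp [ 0.5356 -0.1668  0.0943] rpy [-1.7997e+02 -5.0000e-02 -8.1610e+01] F [ 1.39 -2.08  4.97] M [-0.42  -0.256  0.329] w 0.0217 q [-0.52  0.54  0.93  2.   -0.57  0.88 -0.7 ]
t 13.5 tcp [ 0.5356 -0.1668  0.0943] rpy [-1.7996e+02 -4.0000e-02 -8.1540e+01] F [ 1.99 -1.41  4.86] M [-0.489 -0.391  0.297] w 0.0221 q [-0.52  0.54  0.93  2.   -0.56  0.88 -0.7 ]
```

View pics/w4.png

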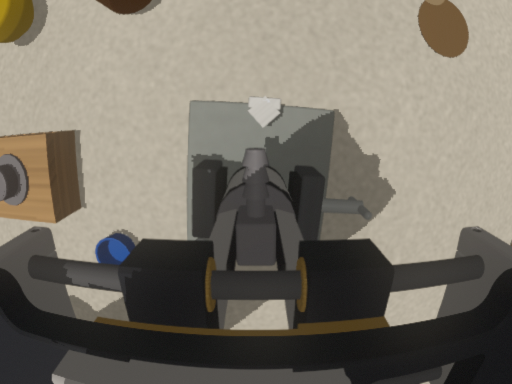

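View pics/t4c.png

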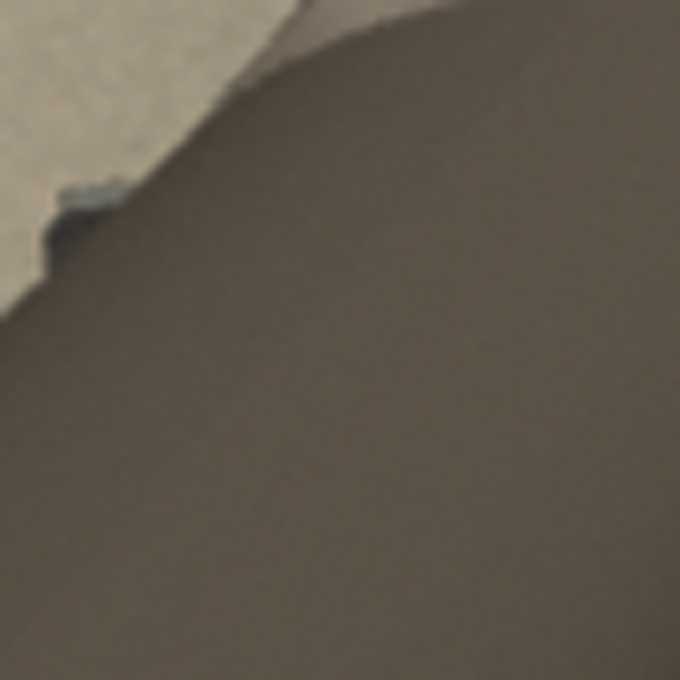

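The wrist view shows the barb end at (256,150), with the tab just right of its line at (249–282, 97–128). A few degrees clockwise remain, so I'll measure them.

```bash
python3 - <<'E'
from h import *
w=cv2.imread('pics/w4.png'); crop(w,180,90,340,210,5,'pics/w4c.png')
E
```

```text
(no output)
```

View pics/w4c.png

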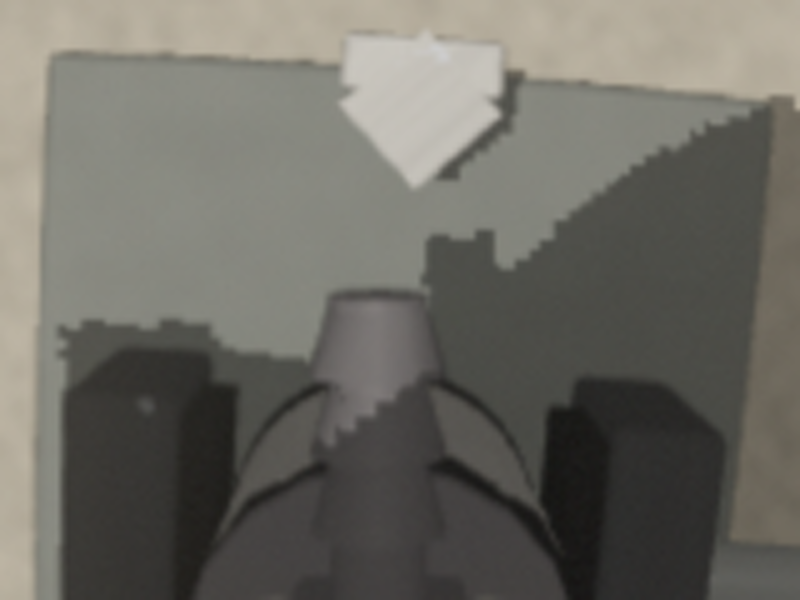

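```bash
python3 - <<'E'
from h import *
o=readout.observe(); c=o['tcp_pos'][:2]
T=lambda x,y:(180+(x+.5)/5-.5,90+(y+.5)/5-.5)
P=lambda x,y,z:wr_at_z(*T(x,y),z,o)
A=lambda g:(round(np.degrees(np.arctan2(g[1]-c[1],g[0]-c[0])),2),round(1000*np.linalg.norm(g[:2]-c),1))
print('tab back',A((P(345,38,.07)+P(503,45,.07))/2),'shoulder',A((P(340,102,.07)+P(502,115,.07))/2),'point',A(P(416,188,.07)))
zt=o['tcp_pos'][2]-.034+.05
print('barb tip top',zt,A(P(377,292,zt+.004)),A(P(377,300,zt+.005)))
e=[P(52,52,.012),P(768,102,.012)]; print('front edge normal',np.degrees(np.arctan2(*(e[0]-e[1])[1::-1]))-90)
e=[P(52,52,.012),P(38,590,.012)]; print('side edge',np.degrees(np.arctan2(*(e[0]-e[1])[1::-1])))
e=[P(770,105,.012),P(735,540,.012)]; print('side edge',np.degrees(np.arctan2(*(e[0]-e[1])[1::-1])))
print(np.degrees(o['tcp_rot'][2])+90)
E
```

```text
tab back (np.float64(4.07), np.float64(80.4)) shoulder (np.float64(3.82), np.float64(71.2)) point (np.float64(3.63), np.float64(60.3))
barb tip top 0.11029128200839296 (np.float64(8.71), np.float64(50.6)) (np.float64(8.71), np.float64(49.9))
front edge normal 4.5777297982230465
side edge 4.716239753509155
side edge 6.070099411833903
8.459808038596933
```

>>> move_arm(targets=[10, 0, 0, 0, 0, 0, 0.025, 10, 0, 0, 0.1, 0, 0, 0.05, 10, 0, 0, 0.2, 0, 0, 0.075, 10, 0, 0, 0.2, 0, 0, 0.075, 10, 0, 0, 0.2, 0, 0, 0.075])

```text
t: 14.0
tcp_pos: [0.5354, -0.1667, 0.094]
tcp_rot: [-3.141, -0.0, -1.501]
wrist_force: [2.3, -1.7, 5.0]
grip_width: 0.0218
```

```bash
python3 -c "
from h import *
st()
p,d=get_image('wrist'); cv2.imwrite('pics/w5.png',p[:,:,::-1]);crop(p[:,:,::-1],180,90,340,210,5,'pics/w5c.png')
st()"
```

```text
t 14.0 tcp [ 0.5354 -0.1667  0.094 ] rpy [-1.7998e+02 -3.0000e-02 -8.5990e+01] F [ 2.3  -1.71  5.  ] M [-0.624 -0.6    0.378] w 0.0218 q [-0.53  0.55  0.95  2.   -0.58  0.88 -0.76]
t 14.05 tcp [ 0.5354 -0.1668  0.094 ] rpy [-1.7998e+02 -2.0000e-02 -8.5990e+01] F [ 2.56 -1.61  5.94] M [-0.579 -0.598  0.347] w 0.0218 q [-0.53  0.55  0.95  2.   -0.58  0.88 -0.76]
```

View pics/w5c.png

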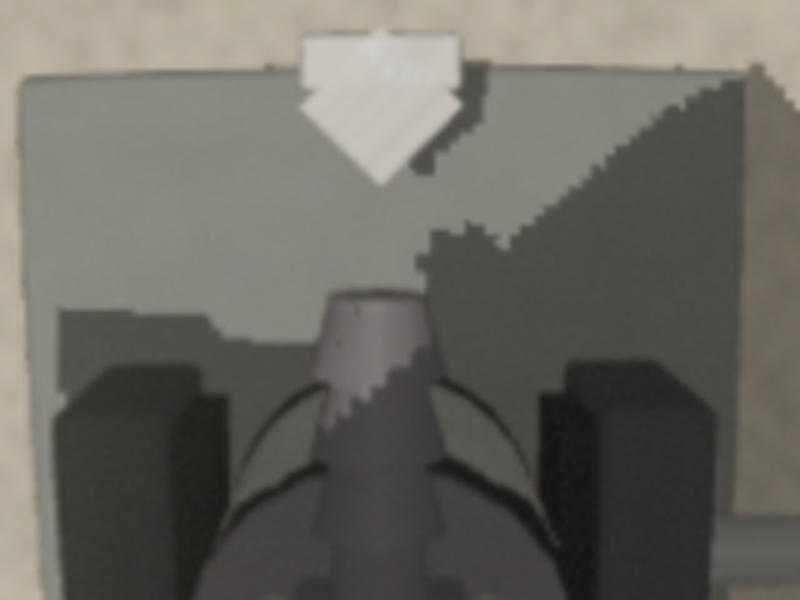

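The barb (column 377) and the tab point (column 381) line up to within about 0.3°. I'll unload the port and let go.

>>> move_arm(targets=[10, 0, 0, -0.5, 0, 0, 0, 10, 0, 0, -1, 0, 0, 0, 10, 0, 0, -1, 0, 0, 0])

```text
t: 14.35
tcp_pos: [0.5354, -0.1667, 0.095]
tcp_rot: [-3.141, -0.0, -1.5]
wrist_force: [4.2, -2.5, 2.0]
grip_width: 0.0216
```

>>> move_arm(targets=[60, 0, 0, 0, 0, 0, 0, 60, 0, 0, 0, 0, 0, 0, 60, 0, 0, 0, 0, 0, 0, 60, 0, 0, 0, 0, 0, 0, 60, 0, 0, 0, 0, 0, 0])

```text
t: 14.85
tcp_pos: [0.535, -0.1665, 0.0948]
tcp_rot: [3.141, 0.0, -1.5]
wrist_force: [-0.1, 0.1, 1.1]
grip_width: 0.0577
```

```bash
python3 -c "
from h import *
st()
p,d=get_image('wrist'); cv2.imwrite('pics/w6.png',p[:,:,::-1]);crop(p[:,:,::-1],180,90,340,210,5,'pics/w6c.png')
st()"
```

```text
t 14.85 tcp [ 0.535  -0.1665  0.0948] rpy [179.98   0.   -85.93] F [-0.14  0.11  1.12] M [ 0.007  0.168 -0.005] w 0.0577 q [-0.53  0.55  0.95  2.   -0.58  0.89 -0.76]
t 14.9 tcp [ 0.535  -0.1666  0.0948] rpy [179.98  -0.   -85.92] F [-0.33  0.39  0.05] M [ 0.001  0.168 -0.005] w 0.0596 q [-0.53  0.55  0.95  2.   -0.58  0.89 -0.76]
```

View pics/w6c.png

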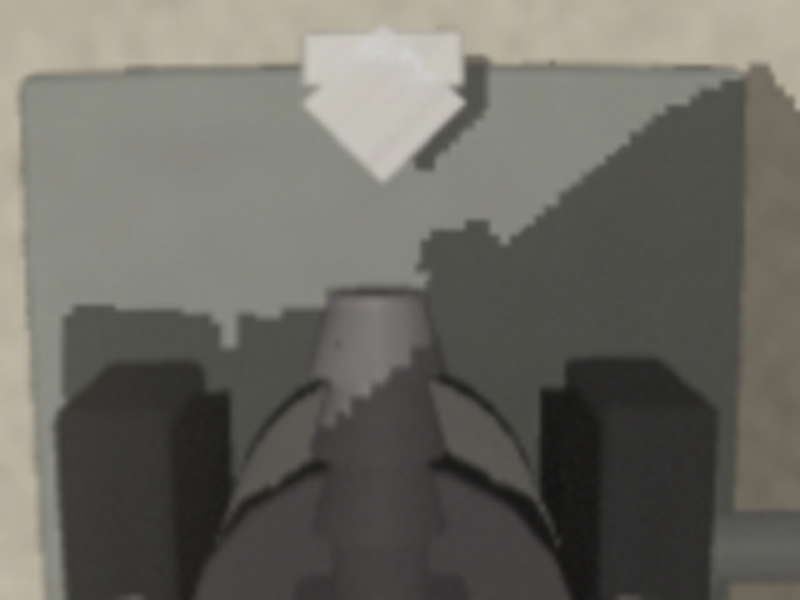

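The barb stayed aligned after release. I'll rise straight up, then back off to look.

>>> move_arm(targets=[60, 0, 0, -10, 0, 0, 0, 60, 0, 0, -30, 0, 0, 0, 60, 0, 0, -65, 0, 0, 0, 60, 0, 0, -100, 0, 0, 0, 60, 0, 0, -130, 0, 0, 0, 60, 0, 40, -130, 0, 0, 0, 60, 0, 70, -130, 0, 0, 0, 60, 0, 75, -130, 0, 0, 0, 60, 0, 75, -130, 0, 0, 0, 60, 0, 75, -130, 0, 0, 0])

```text
t: 15.9
tcp_pos: [0.4614, -0.1715, 0.2254]
tcp_rot: [-3.141, -0.0, -1.499]
wrist_force: [-0.9, -0.1, -0.2]
grip_width: 0.06
```

```bash
python3 -c "
from h import *
st()
p,d=get_image('wrist'); cv2.imwrite('pics/w7.png',p[:,:,::-1]);crop(p[:,:,::-1],190,30,320,160,5,'pics/w7c.png')
p,d=get_image('scene'); cv2.imwrite('pics/s7.png',p[:,:,::-1]);crop(p[:,:,::-1],160,110,270,210,6,'pics/s7c.png')
"
```

```text
t 15.9 tcp [ 0.4614 -0.1715  0.2254] rpy [-1.7995e+02 -1.0000e-02 -8.5860e+01] F [-0.93 -0.06 -0.19] M [-0.016  0.136  0.022] w 0.06 q [-0.86  0.23  1.27  2.03 -0.25  1.06 -0.97]
```

View pics/w7c.png

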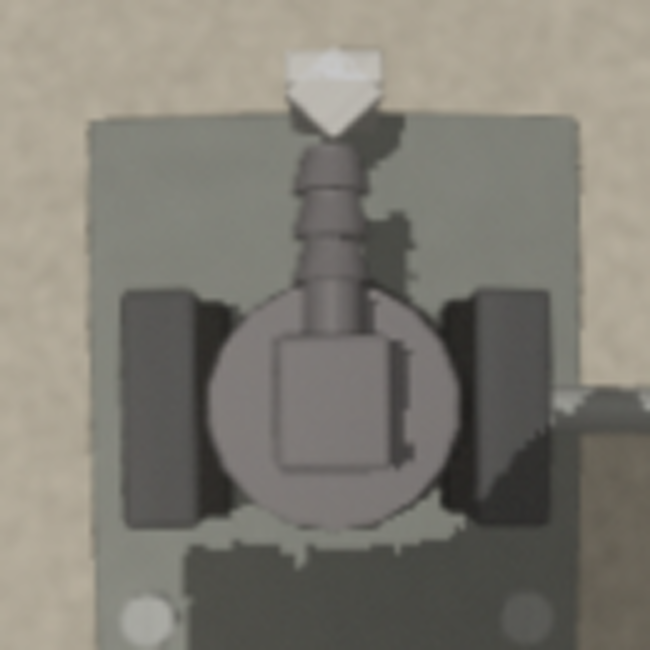

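View pics/s7c.png

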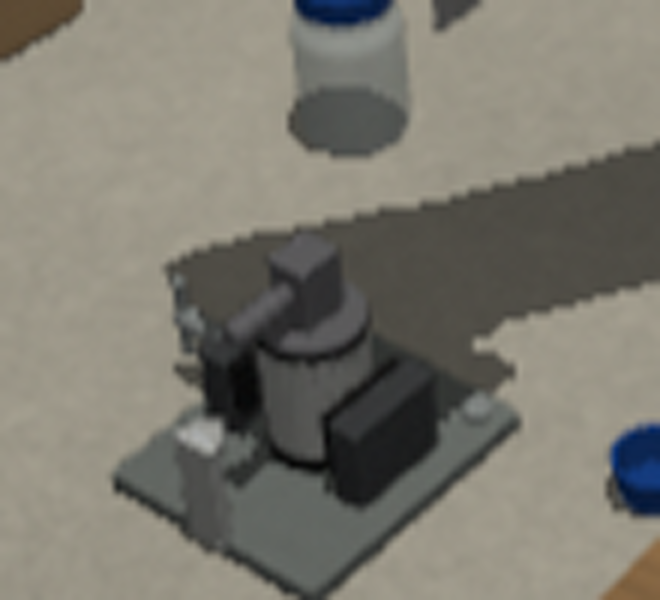

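View pics/w7.png

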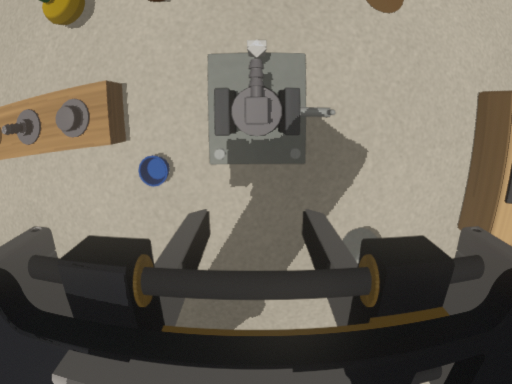

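```bash
python3 - <<'E'
from h import *
o=readout.observe(); p,d=get_image('wrist')
c=calibration('wrist')
def pt(u,v):
    P,r=wr_ray(u,v,o); T=c['T_tool_cam']; Rt=R.from_euler('xyz',o['tcp_rot']).as_matrix()
    ax=-(Rt@T[:3,2]); return P+r*d[int(v),int(u)]/(r@ax)
for n,uv in (('block',(256,110)),('block2',(252,115)),('flange',(236,112)),('flange2',(277,112)),('base',(225,75))): print(n,np.round(pt(*uv),4))
a=cv2.imread('pics/scene0.png'); b=cv2.imread('pics/s7.png')
df=cv2.absdiff(a,b).max(2); cv2.imwrite('pics/df.png',np.where(df>40,255,0).astype('uint8'))
E
```

```text
block [ 0.5343 -0.1674  0.1262]
block2 [ 0.5293 -0.164   0.128 ]
flange [ 0.5314 -0.1468  0.0909]
flange2 [ 0.5345 -0.1895  0.0907]
base [ 0.5803 -0.124   0.0122]
```

View pics/df.png

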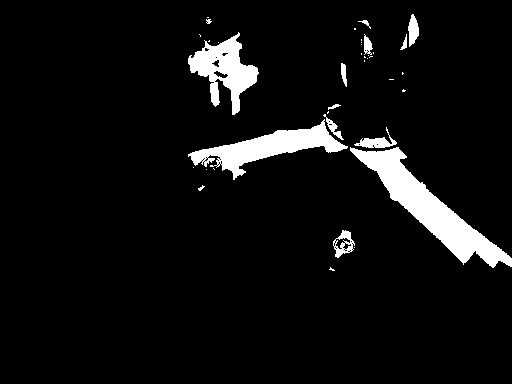

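View pics/s7.png

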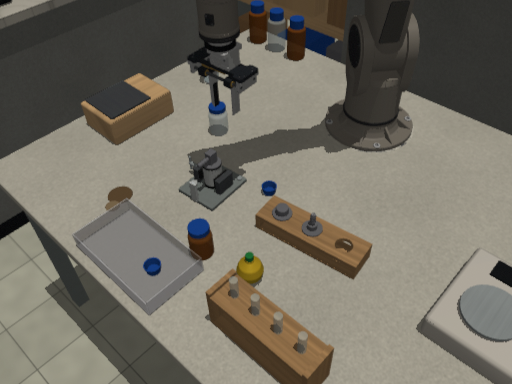

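The flange sits about 3 mm below its dropped-in height. The difference picture shows changes only at the arm and its shadow, the port and the emptied rack hole.

```bash
python3 -c "
from workcell import robot; print(robot.sign_off())"
```

```text
the job is handed in; nothing more can be done
None
```

The elbow is screwed into the port with its barb pointing at the tab. I let go of it there and handed the job in at about 16 s; no verdict was reported.

- **Thread start:** I set the elbow on the thread ledges about 102° counter-clockwise of the tab and swept clockwise at about 5 N. It dropped in at about 92°, which matched the gaps seen in the wrist picture.
- **Screwing in:** I pressed it onto the seal and turned it about 90° clockwise. The turning torque grew from about 0.02 to 0.35 N m. The highest vertical force on the port that I read was about 8.5 N, though I only checked it between moves.
- **Barb direction:** after I let go, the wrist pictures showed the barb within about 0.5° of the tab and the flange sitting level. The clamp direction itself came out between 4° and 5° in most measurements, so that is roughly my uncertainty.
- **Other objects:** comparing scene pictures from before and after shows nothing else moved, and the gripper is clear of everything.

**One check did not quite agree:** the final depth reading puts the seal squeeze at about 3.5 mm, just above the expected 1 to 3 mm. The calibration is only good to about 2 mm, so I did not act on it.

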